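Point out the parts to be replaced and mark the recording

TASK

The bench camera is filming which parts of this power board are to be replaced: point down at the tallest capacitor on the board, with the middle of the fingertips a finger's breadth above the middle of its top, stay there for two seconds, and then do the same at the centre of the ring-shaped coil. Then mark the recording: press the round button on the recorder box all the way down with the fingertips, let it come up again and move clear of it. Do not touch the board or anything on it, do not lower the fingertips over any other part of it, and leave the recorder box and the other things on the bench in their places, with nothing picked up.

Things in the scene. Friction and masses are not known exactly. Their poses are not given: they have to be found in the camera images.
- tall_top (a point): middle of the flat upper face of the tall capacitor on the board (83 mm above the bench); z up
- coil_top (a point): centre of the ring-shaped coil on the board, level with its upper face (46 mm above the bench), on the axis of its central hole; z up
- mark_button_top (a point): middle of the upper face of the recorder box's round push button, 32 mm across, facing up; it sinks 6 mm straight down, spring-loaded, about 5 N for the full travel, and comes back up when released
- mark_button (a joint): travel of that button in m: 0 = up, 0.006 = fully down
- recorder: recorder box, plain grey, 100 x 80 x 34 mm, about 0.55 kg, standing loose on the bench to one side of the board (left or right), with a dark strip and one round push button on top; origin at the centre of its underside, x along the 100 mm side; the button is 15 mm to -x of the box's middle
- board: green circuit board, 190 mm (x) by 260 mm (y), fixed in a holder with an aluminium rail along each short side; upper face 28 mm above the bench; origin under its middle at bench level, z up. Six large parts are soldered to it in two rows of three, 90 mm apart in x and 80 mm apart in y; which part is in which place differs from start to start
- tall_capacitor: tallest of the three black upright round capacitors on the board: 30 mm across, 55 mm tall; fixed; origin at the centre of its underside, on the board
- short_capacitor: another capacitor on the board: 30 mm across, 34 mm tall; fixed; origin at the centre of its underside
- slim_capacitor: third capacitor on the board: 22 mm across, 38 mm tall; fixed; origin at the centre of its underside
- coil: coil on the board: copper wire wound as a flat-lying ring, 44 mm across, 18 mm high, small hole in the middle; fixed; origin at the centre of its underside
- transformer: transformer on the board: block 36 x 42 x 28 mm high; fixed; origin at the centre of its underside
- relay: relay on the board: box 22 x 30 x 20 mm high; fixed; origin at the centre of its underside
- multimeter: loose; leave it where it is; hand multimeter lying on its back on the other side of the board from the recorder box, 145 x 75 x 32 mm (40 mm over its dial); origin at the centre of its underside
- screwdriver: loose; leave it where it is; screwdriver lying across beyond the board, 160 mm long
- flux_jar: loose; leave it where it is; small jar, 44 mm across, 45 mm tall, between the robot and the board, to one side; origin at the centre of its underside
- spare_capacitor: loose; leave it where it is; a spare capacitor standing on the bench, not on the board, 22 mm across, 38 mm tall; origin at the centre of its underside
- solder_spool: loose; leave it where it is; solder spool standing on its flange, 60 mm across, 38 mm high, beyond the board; origin at the centre of its underside
- nut_wrench: loose; leave it where it is; wrench lying beyond the board, 140 mm long

How it is judged:
By the outcome, as a careful person would: the job done as asked, in the order asked, and still so for the second after the job is handed in, with the robot touching nothing.
It also fails if it takes over 58 s, if anything falls off the work surface, if the arm or the gripper's body presses on something with over 40 N, if the wrist force passes 120 N, or if a joint passes its speed limit or range.

ROBOT

A 6-joint arm with a two-finger parallel gripper is mounted at the origin on the work surface. World frame = base frame: x ahead of the robot, y to its left, z up, the work surface at z = 0. Lengths are in m, angles in rad, forces in N, time in s.
With the tool pointing down it reaches from about 0.35 to 0.975 m from the base axis. Payload 4.9 kg.
Tool frame: the origin (TCP) lies on the centre line of the jaws, within the pads' length; the fingertips stand 14 mm ahead of it and the grasp point (between the pads) lies 5 mm behind it; y points along the fingers, z is the direction in which the jaws open and shut, and the axes are right-handed (so a half turn about y gives the same grasp; the last joint's range is limited). The gripper opens to 85 mm and grips with 20 to 120 N. Pads are 22 mm wide; open, the fingers measure 114 mm over their backs; the gripper's body (76 mm by 85 mm) begins 54 mm behind the grasp point. The pads swing forward as they close: fully open they stand 13 mm farther back than shut.
Start: joints at [1.209, 0.053, 1.613, -0, 1.476, -0.119], TCP at [0.15, 0.607, 0.245] pointing down, gripper open.
Joint ranges: [-3.01, 3.01], [-1.01, 2.22], [0.06, 2.58], [-1.02, 4.17], [0.09, 2.62], [-3.14, 3.14]. Speed limits (rad/s): [2.57, 2.57, 3.14, 3.14, 3.14, 3.14].

INTERFACE

Orientations are given as a rotation vector (axis times angle).
In Python, from station import ctrl gives the robot as it stands.
- The arm moves only by the tool servo_tool, never from a script. Its arguments are lists of equal length, an entry for each row: "delta_pos": the shift along the tool's x, y, z in m, a list of three; "dr": the turn, a rotation vector about the tool's x, y, z in degrees, a list of three; "grip": the opening, from 0 (shut) to 1 (fully open). In form: {"delta_pos": [[x, y, z], ...], "dr": [[rx, ry, rz], ...], "grip": [grip, ...]}. A call has 1 to 5 rows; each row shifts and turns the pose as measured when the row begins, along the tool's axes as they then stand; what a row does not reach is not made up. A row lasts 1/8 s, in which the tool goes at most 62.5 mm and 10.7 degrees, less where a joint would pass 70% of its speed; a pose out of reach is approached as far as the arm can. A call is refused whole if a number of a shift passes 0.0625 or a number of a turn 10.7, either way. A call with a gripper value outside its range is refused whole. The fingers move at their own pace and stop on an object; "grip_force" is the grip in N (left out, the last holds). Time passes only in rows, so rows that do not move let the fingers close. It gives the time, the measured TCP pose, the force and the opening at its end, in the units of the state.
- ctrl.get_obs(): the state, without advancing time (a new reading comes with each control period).
- ctrl.get_image(name): name is "side" or "top"; returns the picture (420x560x3 uint8, red, green, blue); there is no depth.
- ctrl.camera_params(name): a dict with "fovy" (degrees; the focal length in pixels is half the picture's height over the tangent of half this angle, whatever the lens; pixels are square), "cx", "cy" (the principal point, pixels), "k1" (the pictures are not rectified: a ray, as slopes to the right and down, at radius r is drawn at 1 + k1 r^2 times it, then the intrinsics apply), "eye" and "rotation" of the camera in the world. Camera axes: x right, y down, z forward; pixel columns grow to the right and rows downward; lengths in m; the calibration is good to about 2 mm. A picture is of the moment at which its call begins. camera_params takes no time and is no camera call.
- ctrl.finish_job(): hands the job in, once; it reports no verdict.
Trained networks look in the newest picture that a camera, given by its name, has taken for a name from the list of things; names that differ only in an ending like _2 or _b are one class to them, and where a whole thing is asked for, a point or a joint stands for the part that bears it (a point fixed in the world has none). Each returns a list of dicts, best first, with "score" (0 to 1); they miss things now and then, are a little off and sometimes report something else, mostly with a low value. They report only what shows in the picture. A call takes as long as a camera call.
- ctrl.masks_of(camera, label): "pixels" (420x560 bool, what is visible of it) and "extent" ([left, top, right, bottom] in pixels, round what is visible of it).
The state is a dict: "t": time; "q": joint angles; "dq": joint speeds; "effort": joint torques, N m; "tool_pos": TCP position; "tool_rot": TCP orientation; "contact_force": force on the tool from outside, world axes, zero at the start; "wrist_torque": the same for the moment, N m; "opening": finger opening in m.
Only numpy, scipy, OpenCV 4.12 (cv2) and the standard library are available. Lean on these libraries where they do the work, as an engineer would, in place of code of your own. Each camera call takes 0.05 s, during which the arm holds its last target.

## Working session

There is one attempt and no reset: what is moved stays moved. The work goes in short steps, Python scripts to look and compute and a tool call to move; the robot and the scene stay as the last step left them, time stands still between calls to the robot, and variables do not carry over. Pictures are saved under pics/ and viewed, and the job is handed in when it is done.

Besides the shell and the picture viewer there is one more tool, called after ">>>" by a JSON object that holds its "op" and its "data", one argument or row to a line. servo_tool: Moves the arm, as the interface text tells. Its arguments: {"type":"object","properties":{"delta_pos":{"type":"array","items":{"type":"array","items":{"type":"number"}}},"dr":{"type":"array","items":{"type":"array","items":{"type":"number"}}},"grip":{"type":"array","items":{"type":"number"}},"grip_force":{"type":"number"}},"required":["delta_pos","dr","grip"]}

```bash
mkdir -p pics; ls
python3 - <<'E'
from station import ctrl
import cv2
o=ctrl.get_obs(); print({k:o[k] for k in o})
for n in("side","top"):
    cv2.imwrite(f"pics/{n}0.png",ctrl.get_image(n)[:,:,::-1]); print(ctrl.camera_params(n))
E
```

```text
pics
{'t': 0.0, 'q': array([ 1.20898537e+00,  5.33715191e-02,  1.61428595e+00,  1.44191138e-05,
        1.47600394e+00, -1.18998512e-01]), 'dq': array([-0.00179577,  0.00171291,  0.00050564,  0.00039689, -0.00095448,
       -0.00112371]), 'effort': array([ 2.62727852e-03, -3.93672502e+01, -3.70187473e+01,  5.53565189e-05,
        6.78362310e-03,  1.02606222e-06]), 'tool_pos': array([0.15005502, 0.60611003, 0.24405871]), 'tool_rot': array([-1.56438561,  0.19107198, -0.19027455]), 'contact_force': array([-0.70411347, -0.9850572 , -0.27071076]), 'wrist_torque': array([ 0.00790862, -0.01972022, -0.01252492]), 'opening': 0.08551913743083864}
{'fovy': 44.75959014330821, 'cx': 276.90471708052394, 'cy': 210.44810549186442, 'k1': -0.03151633302875918, 'eye': array([0.50275371, 0.78048836, 0.9394767 ]), 'rotation': array([-0.11897371,  2.89997326, -1.13310577])}
{'fovy': 56.0178181477376, 'cx': 279.02081462333757, 'cy': 202.823923134588, 'k1': -0.016828807799000894, 'eye': array([ 0.434953  , -0.0012103 ,  0.94113316]), 'rotation': array([-2.14711399,  2.14636252, -0.18783529])}
```

View pics/top0.png

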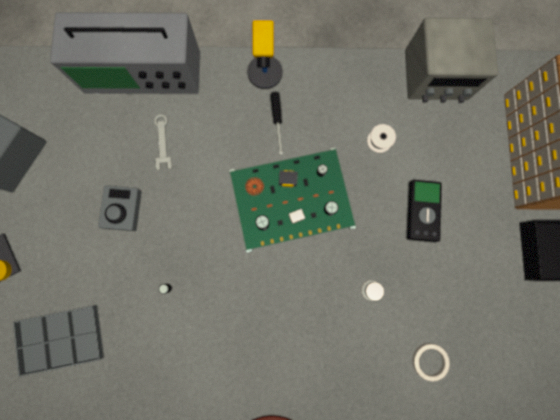

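View pics/side0.png

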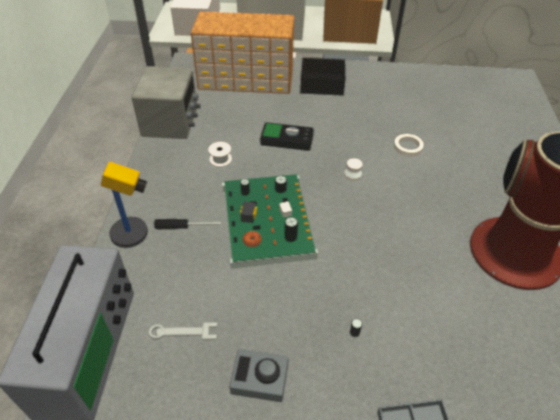

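The top view shows the coil at about (255,187), with upright capacitors at (262,222), (332,208) and (322,170). The recorder is at (119,208). In the side view the tall capacitor at (291,228) is next to the coil at (252,239). Next I measure them.

```bash
cat > h.py <<'E'
import numpy as np,cv2
from scipy.spatial.transform import Rotation as R
from station import ctrl
def K(n):
    p=ctrl.camera_params(n); f=210/np.tan(np.radians(p['fovy']/2)); return p,np.array([[f,0,p['cx']],[0,f,p['cy']],[0,0,1]]),np.array([p['k1'],0,0,0.])
def ray(n,uv):
    p,k,d=K(n); s=cv2.undistortPoints(np.array([[uv]],float),k,d)[0,0]
    return p['eye'],R.from_rotvec(p['rotation']).as_matrix()@np.r_[s,1]
def plane(n,uv,z):
    e,r=ray(n,uv); return e+r*(z-e[2])/r[2]
def proj(n,P):
    p,k,d=K(n); M=R.from_rotvec(p['rotation']).as_matrix().T
    return cv2.projectPoints(np.atleast_2d(np.array(P,float)),cv2.Rodrigues(M)[0],-M@p['eye'],k,d)[0][:,0]
def tri(a,b):
    (e1,r1),(e2,r2)=ray("top",a),ray("side",b)
    A=np.c_[r1,-r2]; s=np.linalg.lstsq(A,e2-e1,rcond=None)[0]
    p,q=e1+s[0]*r1,e2+s[1]*r2; return (p+q)/2,np.linalg.norm(p-q)
E
python3 - <<'E'
from h import *
for n in("top","side"):
  for l in("tall_capacitor","short_capacitor","slim_capacitor","coil","transformer","relay","recorder","mark_button","board"):
    for m in ctrl.masks_of(n,l)[:3]:
        ys,xs=np.nonzero(m["pixels"]); print(n,l,round(m["score"],2),np.round(m["extent"],0),xs.mean().round(1),ys.mean().round(1))
t=cv2.imread("pics/top0.png");s=cv2.imread("pics/side0.png")
def crop(i,x,y,w,h,k,f): cv2.imwrite(f,cv2.resize(i[y:y+h,x:x+w],None,fx=k,fy=k,interpolation=cv2.INTER_CUBIC))
crop(t,225,145,135,110,5,"pics/tb.png");crop(s,215,165,110,105,5,"pics/sb.png")
crop(t,90,175,60,60,8,"pics/tr.png");crop(s,220,340,80,65,7,"pics/sr.png")
E
```

```text
top tall_capacitor 0.67 [258. 220. 267. 232.] 262.5 222.1
top tall_capacitor 0.29 [248. 178. 263. 193.] 254.8 185.9
top short_capacitor 0.54 [256. 213. 271. 230.] 262.7 222.4
top short_capacitor 0.48 [159. 279. 171. 293.] 165.6 288.0
top short_capacitor 0.44 [327. 202. 339. 213.] 330.4 207.8
top coil 0.68 [246. 180. 268. 192.] 254.7 185.4
top coil 0.2 [159. 282. 172. 293.] 164.7 288.4
top transformer 0.75 [278. 170. 297. 188.] 288.3 177.7
top transformer 0.26 [256. 212. 267. 227.] 263.0 222.1
top relay 0.7 [156. 117. 168. 169.] 162.4 144.3
top relay 0.59 [288. 208. 306. 224.] 296.8 215.7
top recorder 0.65 [100. 184. 142. 231.] 119.6 207.8
top mark_button 0.75 [107. 204. 122. 224.] 113.3 212.3
top mark_button 0.32 [272.  92. 284. 154.] 276.5 112.2
top board 0.67 [228. 146. 358. 251.] 291.9 199.2
top board 0.59 [255. 212. 267. 229.] 262.5 222.0
side tall_capacitor 0.68 [286. 217. 298. 242.] 290.3 229.0
side short_capacitor 0.6 [275. 174. 288. 193.] 280.4 184.0
side slim_capacitor 0.69 [274. 174. 288. 191.] 280.4 184.4
side slim_capacitor 0.67 [237. 180. 250. 194.] 244.2 186.4
side coil 0.72 [243. 236. 263. 249.] 251.6 238.8
side coil 0.66 [258. 361. 276. 379.] 266.6 368.4
side coil 0.19 [348. 320. 362. 338.] 355.3 327.9
side transformer 0.56 [242. 179. 251. 196.] 244.1 187.0
side relay 0.51 [279. 203. 291. 218.] 284.6 209.5
side recorder 0.83 [229. 350. 292. 401.] 258.8 375.5
side mark_button 0.71 [342. 158. 366. 184.] 352.7 169.8
side mark_button 0.61 [261. 357. 274. 380.] 266.6 368.5
side mark_button 0.19 [231. 350. 290. 399.] 258.8 375.3
side board 0.95 [223. 172. 320. 270.] 267.1 223.5
```

View pics/tb.png

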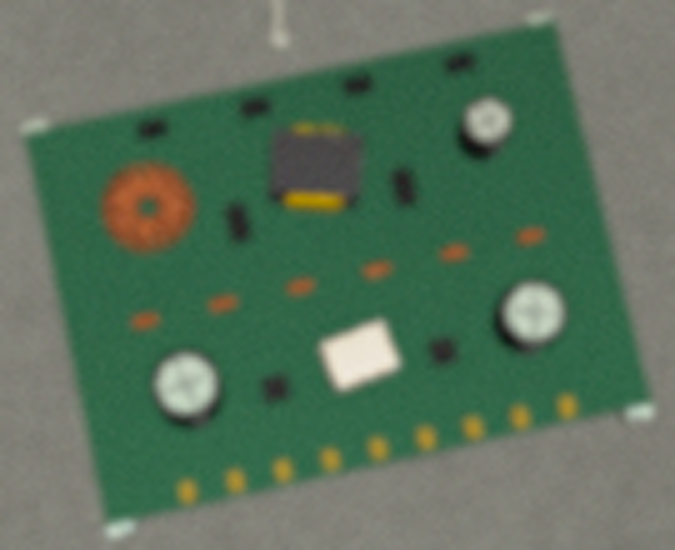

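View pics/sb.png

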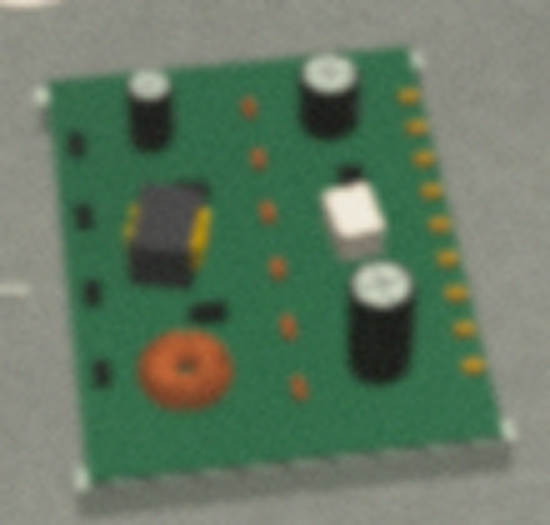

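View pics/tr.png

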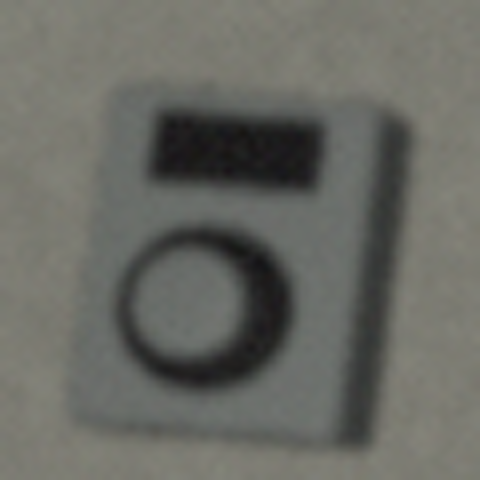

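View pics/sr.png

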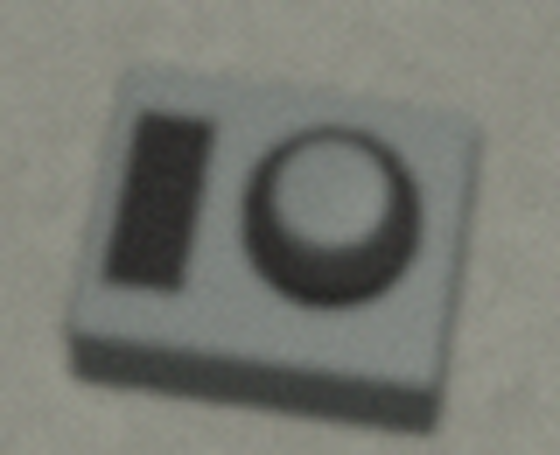

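Each target shows in both views, in pixels:

| Point | Top view | Side view |
|---|---|---|
| Tall capacitor top | (261.8,221.4) | (290.8,221.4) |
| Coil hole | (254.2,186) | (251.8,237.6) |
| Button cap | (112.9,212.9) | (266.9,367.2) |

In the side view the tall capacitor is clearly the longest of the three.

Run:
```python
from h import *
np.set_printoptions(precision=4,suppress=True)
for n,a,b,z in[("tall",(261.8,221.4),(290.8,221.4),.083),("coil",(254.2,186),(251.8,237.6),.046),("button",(112.9,212.9),(266.9,367.2),None),("cap2",(331.2,207.2),(280.4,179.2),.062),("cap3",(322,168.8),(244.4,181.4),.066)]:
    p,g=tri(a,b); print(n,p,round(g,4))
    z=z or p[2]; print("  ",plane("top",a,z),plane("side",b,z))
o=ctrl.get_obs();print(o['t'],o['tool_pos'],R.from_rotvec(o['tool_rot']).as_matrix())
# board corners at z .028, top crop
c=[plane("top",(225+u/5-.4,145+v/5-.4),.028) for u,v in[(30,133),(553,22),(650,408),(108,522)]]
print(np.array(c))
```

```text
tall [0.5301 0.0221 0.0813] 0.0013
   [0.5305 0.022  0.083 ] [0.5294 0.0238 0.083 ]
coil [0.6175 0.0415 0.0389] 0.0015
   [0.6168 0.0411 0.046 ] [0.6158 0.0475 0.046 ]
button [0.5524 0.3594 0.0529] 0.0008
   [0.5528 0.3594 0.0529] [0.552  0.3595 0.0529]
cap2 [ 0.565  -0.134   0.0602] 0.0009
   [ 0.5652 -0.1337  0.062 ] [ 0.5644 -0.132   0.062 ]
cap3 [ 0.6527 -0.1141  0.0648] 0.0014
   [ 0.6531 -0.114   0.066 ] [ 0.6518 -0.1126  0.066 ]
1.0 [0.1503 0.6067 0.2453] [[ 0.9707  0.      0.2404]
 [-0.2404 -0.      0.9707]
 [ 0.     -1.     -0.    ]]
[[ 0.6561  0.0981  0.028 ]
 [ 0.7116 -0.1516  0.028 ]
 [ 0.5256 -0.1926  0.028 ]
 [ 0.4729  0.059   0.028 ]]
```

Triangulated heights came out within 2 mm of the given ones, and the caps lie 160 mm and 90 mm apart with the board turned about 12.4°, as they should. The targets are:
- **Tall capacitor:** (0.530, 0.023)
- **Coil:** (0.6175, 0.042)
- **Button:** (0.5525, 0.3595), z about 0.054

I'll shut the gripper and travel high.

>>> {"op": "servo_tool", "data": {
  "delta_pos": [
    [0.04, 0, -0.037],
    [0.042, 0, -0.0395],
    [0.042, 0, -0.0395],
    [0.042, 0, -0.0395],
    [0.042, 0, -0.0395]
  ],
  "dr": [
    [0, 0, 0],
    [0, 0, 0],
    [0, 0, 0],
    [0, 0, 0],
    [0, 0, 0]
  ],
  "grip": [0, 0, 0, 0, 0]
}}

```text
t: 1.62
tool_pos: [0.308, 0.3638, 0.2455]
tool_rot: [-1.561, 0.183, -0.186]
contact_force: [0.3, -0.4, 0.4]
opening: 0.0001
```

```bash
cat > go.py <<'E'
from h import *
import sys
np.set_printoptions(precision=4,suppress=True)
o=ctrl.get_obs();M=R.from_rotvec(o['tool_rot']).as_matrix();T=np.array([float(v) for v in sys.argv[1:4]])
print(o['t'],o['tool_pos'],"open",o['opening'],"F",o['contact_force'],"down",M[:,1],"tilt fix deg",np.degrees(M.T@np.cross(M[:,1],[0,0,-1])))
print("delta tool",M.T@(T-o['tool_pos']))
E
python3 go.py .53 .023 .2
```

```text
1.625 [0.308  0.3638 0.2455] open 6.170704948308229e-05 F [ 0.341  -0.4228  0.4072] down [ 0.002   0.0013 -1.    ] tilt fix deg [-0.0978  0.      0.0964]
delta tool [ 0.2952  0.0455 -0.2798]
```

>>> {"op": "servo_tool", "data": {
  "delta_pos": [
    [0.042, 0, -0.04],
    [0.042, 0, -0.04],
    [0.042, 0, -0.04],
    [0.042, 0, -0.04],
    [0.042, 0, -0.04]
  ],
  "dr": [
    [0, 0, 0],
    [0, 0, 0],
    [0, 0, 0],
    [0, 0, 0],
    [0, 0, 0]
  ],
  "grip": [0, 0, 0, 0, 0]
}}

```text
t: 2.25
tool_pos: [0.4697, 0.112, 0.2475]
tool_rot: [-1.558, 0.178, -0.19]
contact_force: [0.4, 0.9, 0.7]
opening: -0.0001
```

```bash
python3 go.py .53 .023 .2
```

```text
2.25 [0.4697 0.112  0.2475] open -0.00014453260135874663 F [0.3957 0.916  0.6835] down [ 0.0082  0.0037 -1.    ] tilt fix deg [-0.3161  0.      0.4102]
delta tool [ 0.079   0.0477 -0.0729]
```

>>> {"op": "servo_tool", "data": {
  "delta_pos": [
    [0.042, 0, -0.038],
    [0.03, 0, -0.028],
    [0, 0, 0]
  ],
  "dr": [
    [0, 0, 0.4],
    [-0.3, 0, 0],
    [0, 0, 0]
  ],
  "grip": [0, 0, 0]
}}

```text
t: 2.62
tool_pos: [0.5272, 0.0247, 0.2481]
tool_rot: [-1.562, 0.188, -0.19]
contact_force: [-0.7, -0.2, -0.4]
opening: 0.0
```

```bash
python3 go.py .53 .023 .114
```

```text
2.625 [0.5272 0.0247 0.2481] open 3.4937399089253293e-06 F [-0.6682 -0.2372 -0.3696] down [ 0.0016  0.0002 -1.    ] tilt fix deg [-0.031   0.      0.0882]
delta tool [ 0.0029  0.1341 -0.001 ]
```

>>> {"op": "servo_tool", "data": {
  "delta_pos": [
    [0.003, 0.02, -0.001],
    [0, 0.035, 0],
    [0, 0.035, 0],
    [0, 0.02, 0],
    [0, 0, 0]
  ],
  "dr": [
    [0, 0, 0],
    [0, 0, 0],
    [0, 0, 0],
    [0, 0, 0],
    [0, 0, 0]
  ],
  "grip": [0, 0, 0, 0, 0]
}}

```text
t: 3.25
tool_pos: [0.526, 0.028, 0.1297]
tool_rot: [-1.561, 0.186, -0.182]
contact_force: [0.0, -0.4, -1.1]
opening: 0.0001
```

```bash
python3 go.py .53 .023 .114
python3 - <<'E'
from h import *
for n in("top","side"):
    i=ctrl.get_image(n)[:,:,::-1].copy(); u=proj(n,[[.53,.023,.083]])[0].astype(int)
    x,y=u-60; cv2.imwrite(f"pics/{n}1.png",cv2.resize(i[y:y+120,x:x+120],None,fx=5,fy=5,interpolation=cv2.INTER_CUBIC))
E
```

```text
3.25 [0.526  0.028  0.1297] open 6.8622297087336e-05 F [ 0.0423 -0.424  -1.0521] down [-0.0025  0.0019 -1.    ] tilt fix deg [-0.0729 -0.     -0.1645]
delta tool [ 0.0051  0.0157 -0.004 ]
```

View pics/side1.png

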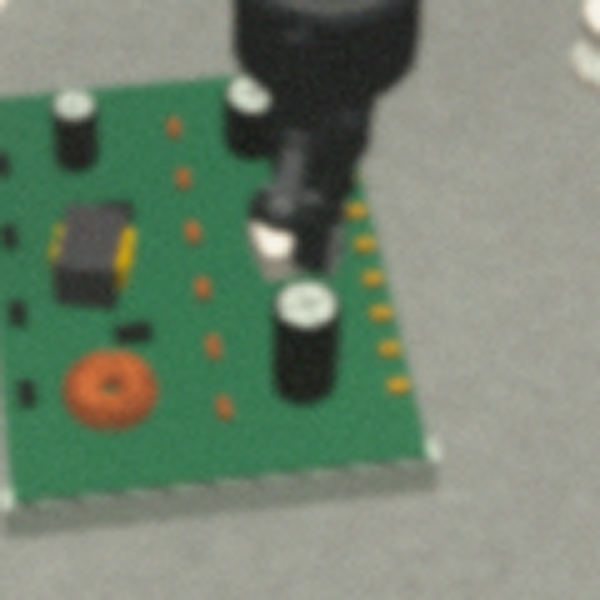

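View pics/top1.png

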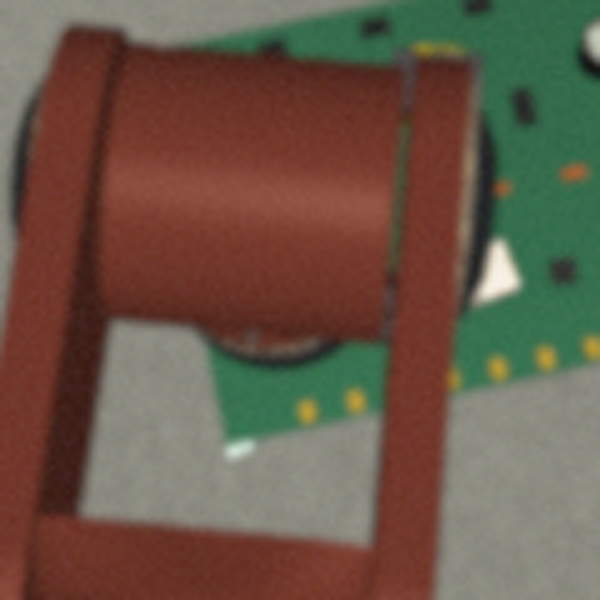

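The side view shows the closed fingertips ending just above the tall capacitor, whose top is at crop (307,303). The top view is blocked by the arm. I'll correct sideways and lower the rest.

>>> {"op": "servo_tool", "data": {
  "delta_pos": [
    [0.005, 0.004, -0.004],
    [0, 0, 0],
    [0, 0, 0]
  ],
  "dr": [
    [0, 0, 0],
    [0, 0, 0],
    [0, 0, 0]
  ],
  "grip": [0, 0, 0]
}}

```text
t: 3.72
tool_pos: [0.5339, 0.0224, 0.1313]
tool_rot: [-1.561, 0.178, -0.189]
contact_force: [-0.6, -0.1, 1.1]
opening: -0.0001
```

```bash
python3 go.py .53 .023 .114; python3 -c "
from h import *
for i in range(3): ctrl.get_image('top'); print(ctrl.get_obs()['tool_pos'])"
```

```text
3.725 [0.5339 0.0224 0.1313] open -6.021339167528323e-05 F [-0.5892 -0.1139  1.0808] down [ 0.0077  0.0008 -1.    ] tilt fix deg [-0.1485  0.      0.4187]
delta tool [-0.004   0.0173 -0.0004]
[0.53384884 0.02240492 0.13124825]
[0.5336939  0.02244968 0.1310518 ]
[0.53354603 0.02247611 0.13087363]
```

>>> {"op": "servo_tool", "data": {
  "delta_pos": [
    [-0.0035, 0.008, -0.0005],
    [0, 0.008, 0]
  ],
  "dr": [
    [0, 0, 0.4],
    [0, 0, 0]
  ],
  "grip": [0, 0]
}}

```text
t: 4.12
tool_pos: [0.5303, 0.0228, 0.1147]
tool_rot: [-1.56, 0.183, -0.184]
contact_force: [-0.6, 0.5, -1.0]
opening: 0.0002
```

```bash
python3 -c "
from h import *
for i in range(4): ctrl.get_image('top'); print(ctrl.get_obs()['tool_pos'],ctrl.get_obs()['dq'].round(3))";python3 go.py .53 .023 .114
```

```text
[0.52953136 0.02285908 0.11336955] [ 0.001 -0.001  0.005  0.     0.028  0.001]
[0.5295501  0.02287604 0.11372606] [-0.001 -0.007 -0.013  0.001  0.009 -0.   ]
[0.52991407 0.02284764 0.11433364] [ 0.001 -0.008 -0.015  0.001  0.002 -0.001]
[0.53028742 0.02281632 0.11485922] [-0.001 -0.005 -0.01  -0.     0.001  0.   ]
4.325 [0.5303 0.0228 0.1149] open -0.00029365472520357245 F [ 0.7367 -0.029   1.0304] down [ 0.0007  0.0025 -1.    ] tilt fix deg [-0.1494 -0.      0.0048]
delta tool [-0.0003  0.0009  0.0001]
```

On target, so I hold here for more than 2 s using camera calls, which keep the last target.

```bash
python3 -c "
from h import *
P=[]
for i in range(50):
    im=ctrl.get_image('side'); P.append(ctrl.get_obs()['tool_pos'])
P=np.array(P);print(P.min(0),P.max(0),ctrl.get_obs()['t'])
cv2.imwrite('pics/s2.png',cv2.resize(im[160:280,230:350,::-1],None,fx=5,fy=5,interpolation=cv2.INTER_CUBIC))
for p in ([.53,.023,.083],[.53,.023,.1]): print((proj('side',p)[0]-[230,160])*5+2)
"; python3 go.py .53 .023 .2
```

```text
[0.53056314 0.02273773 0.1152336 ] [0.53086076 0.02279928 0.11573748] 6.825
[304.79578942 307.61468688]
[305.69393827 282.21440715]
6.825 [0.5306 0.0228 0.1154] open 0.0001536508628365173 F [-0.574   0.2997  0.8436] down [ 0.0017  0.0024 -1.    ] tilt fix deg [-0.1584 -0.      0.0624]
delta tool [-0.0006 -0.0846  0.0003]
```

View pics/s2.png

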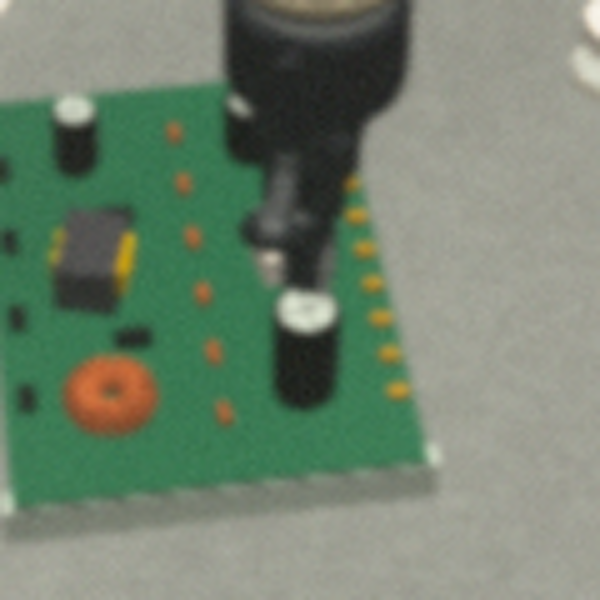

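The side view shows the fingertips ending at about crop (308,287), just above the capacitor top centre at (305,308). The tip was predicted at (306,282), so this agrees. Rise next, then across to the coil.

>>> {"op": "servo_tool", "data": {
  "delta_pos": [
    [0, -0.045, 0],
    [0, -0.045, 0],
    [0, -0.005, 0],
    [0.04, 0, 0.02]
  ],
  "dr": [
    [0, 0, 0],
    [0, 0, 0],
    [0, 0, 0],
    [0, 0, 0]
  ],
  "grip": [0, 0, 0, 0]
}}

```text
t: 7.32
tool_pos: [0.5719, 0.0326, 0.2112]
tool_rot: [-1.561, 0.186, -0.182]
contact_force: [-0.5, -1.0, 0.1]
opening: 0.0
```

```bash
python3 go.py .6175 .042 .2
```

```text
7.325 [0.5719 0.0326 0.2112] open 4.136314313623395e-05 F [-0.4614 -1.0325  0.0501] down [-0.0022  0.0025 -1.    ] tilt fix deg [-0.1102  0.     -0.1579]
delta tool [0.0422 0.0111 0.0197]
```

>>> {"op": "servo_tool", "data": {
  "delta_pos": [
    [0.042, 0, 0.02],
    [0, 0, 0]
  ],
  "dr": [
    [0, 0, 0],
    [0, 0, 0]
  ],
  "grip": [0, 0]
}}

```text
t: 7.58
tool_pos: [0.6192, 0.0429, 0.2085]
tool_rot: [-1.561, 0.188, -0.18]
contact_force: [-0.7, -0.3, 0.3]
opening: -0.0002
```

```bash
python3 go.py .6175 .042 .077
```

```text
7.575 [0.6192 0.0429 0.2085] open -0.0002456666039959994 F [-0.7385 -0.2922  0.2543] down [-0.0051  0.0027 -1.    ] tilt fix deg [-0.0823 -0.     -0.321 ]
delta tool [-0.0007  0.1315 -0.0015]
```

>>> {"op": "servo_tool", "data": {
  "delta_pos": [
    [-0.001, 0.02, -0.0015],
    [0, 0.035, 0],
    [0, 0.035, 0],
    [0, 0.02, 0]
  ],
  "dr": [
    [0, 0, -0.3],
    [0, 0, 0],
    [0, 0, 0],
    [0, 0, 0]
  ],
  "grip": [0, 0, 0, 0]
}}

```text
t: 8.07
tool_pos: [0.6153, 0.0415, 0.0946]
tool_rot: [-1.562, 0.185, -0.183]
contact_force: [-0.1, 1.5, -0.7]
opening: -0.0001
```

```bash
python3 go.py .6175 .042 .077
```

```text
8.075 [0.6153 0.0415 0.0946] open -0.00014802646714346545 F [-0.1314  1.5337 -0.6906] down [-0.0017  0.0011 -1.    ] tilt fix deg [-0.0364  0.     -0.1084]
delta tool [0.0021 0.0176 0.001 ]
```

>>> {"op": "servo_tool", "data": {
  "delta_pos": [
    [0.002, 0.008, 0.001],
    [0, 0.007, 0]
  ],
  "dr": [
    [0, 0, 0],
    [0, 0, 0]
  ],
  "grip": [0, 0]
}}

```text
t: 8.32
tool_pos: [0.6165, 0.042, 0.0783]
tool_rot: [-1.562, 0.187, -0.181]
contact_force: [-0.3, -0.8, 0.1]
opening: 0.0
```

```bash
python3 -c "
from h import *
for i in range(6): im=ctrl.get_image('side')
cv2.imwrite('pics/s3.png',cv2.resize(im[180:300,190:310,::-1],None,fx=5,fy=5,interpolation=cv2.INTER_CUBIC))
for p in ([.6175,.042,.046],[.6175,.042,.063]): print((proj('side',p)[0]-[190,180])*5+2)
";python3 go.py .6175 .042 .077
```

```text
[308.6449283  280.47590879]
[307.39158282 256.29078839]
8.625 [0.6169 0.042  0.0791] open -5.624783005717705e-05 F [-0.6834 -0.7022  0.3736] down [-0.0024  0.001  -1.    ] tilt fix deg [-0.0257  0.     -0.1504]
delta tool [0.0006 0.0021 0.0002]
```

View pics/s3.png

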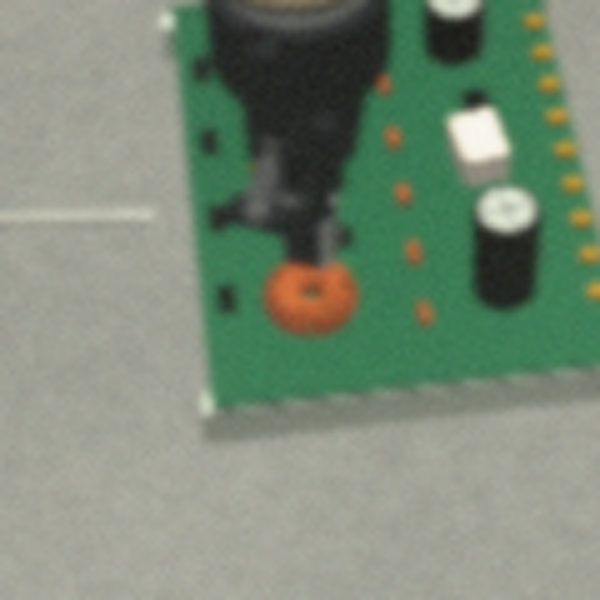

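The side view shows the tips at about crop (308,262), above the ring whose visible hole is at (312,290). The height is about 19 mm, so I lower slightly and hold.

>>> {"op": "servo_tool", "data": {
  "delta_pos": [
    [0.0005, 0.002, 0]
  ],
  "dr": [
    [0, 0, 0]
  ],
  "grip": [0]
}}

```text
t: 8.75
tool_pos: [0.618, 0.0418, 0.078]
tool_rot: [-1.562, 0.185, -0.183]
contact_force: [-0.4, 0.1, 0.6]
opening: 0.0
```

```bash
python3 -c "
from h import *
P=[]
for i in range(54):
    im=ctrl.get_image('side'); P.append(ctrl.get_obs()['tool_pos'])
P=np.array(P)[4:];print(P.min(0),P.max(0),ctrl.get_obs()['t'])
"; python3 go.py .5525 .3595 .2
```

```text
[0.617303   0.04182335 0.07709669] [0.61736544 0.04188307 0.07722312] 11.45
11.45 [0.6174 0.0419 0.0772] open 0.00011118612487236337 F [-1.2726 -0.064   0.5678] down [-0.0024  0.001  -1.    ] tilt fix deg [-0.026  -0.     -0.1482]
delta tool [-0.1372 -0.1223  0.2939]
```

>>> {"op": "servo_tool", "data": {
  "delta_pos": [
    [0, -0.05, 0],
    [0, -0.05, 0],
    [0, -0.03, 0],
    [-0.023, 0, 0.049],
    [-0.023, 0, 0.049]
  ],
  "dr": [
    [0, 0, 0],
    [0, 0, 0],
    [0, 0, 0],
    [0, 0, 0],
    [0, 0, 0]
  ],
  "grip": [0, 0, 0, 0, 0]
}}

```text
t: 12.08
tool_pos: [0.5961, 0.1469, 0.2115]
tool_rot: [-1.561, 0.192, -0.187]
contact_force: [0.7, -0.0, -0.2]
opening: -0.0003
```

```bash
python3 go.py .5525 .3595 .2
```

```text
12.075 [0.5961 0.1469 0.2115] open -0.00025328160415756914 F [ 0.6955 -0.0304 -0.2254] down [-0.0024  0.0015 -1.    ] tilt fix deg [-0.0507  0.     -0.1564]
delta tool [-0.0932  0.0119  0.196 ]
```

>>> {"op": "servo_tool", "data": {
  "delta_pos": [
    [-0.023, 0, 0.049],
    [-0.023, 0, 0.049],
    [-0.023, 0, 0.049],
    [-0.023, 0, 0.049],
    [0, 0, 0]
  ],
  "dr": [
    [0, 0, 0],
    [0, 0, 0],
    [0, 0, 0],
    [0, 0, 0],
    [0, 0, 0]
  ],
  "grip": [0, 0, 0, 0, 0]
}}

```text
t: 12.7
tool_pos: [0.5509, 0.3687, 0.2132]
tool_rot: [-1.56, 0.187, -0.187]
contact_force: [-0.1, -0.6, 1.0]
opening: -0.0002
```

```bash
python3 go.py .5525 .3595 .09
```

```text
12.7 [0.5509 0.3687 0.2132] open -0.0002471847316616182 F [-0.111  -0.6197  0.988 ] down [ 0.0004  0.0027 -1.    ] tilt fix deg [-0.156  -0.     -0.0153]
delta tool [ 0.0038  0.1232 -0.0089]
```

>>> {"op": "servo_tool", "data": {
  "delta_pos": [
    [0.003, 0.03, -0.008],
    [0, 0.03, 0],
    [0, 0.03, 0],
    [0, 0.015, 0],
    [0, 0, 0]
  ],
  "dr": [
    [0, 0, 0],
    [0, 0, 0],
    [0, 0, 0],
    [0, 0, 0],
    [0, 0, 0]
  ],
  "grip": [0, 0, 0, 0, 0]
}}

```text
t: 13.32
tool_pos: [0.5539, 0.3578, 0.1068]
tool_rot: [-1.56, 0.185, -0.19]
contact_force: [0.8, 0.2, 0.0]
opening: 0.0001
```

```bash
python3 -c "
from h import *
for i in range(6): im=ctrl.get_image('side')
cv2.imwrite('pics/s4.png',cv2.resize(im[300:420,210:330,::-1],None,fx=5,fy=5,interpolation=cv2.INTER_CUBIC))
";python3 go.py .5525 .3595 .075
```

```text
13.625 [0.5551 0.3592 0.1097] open 6.97929385480874e-05 F [-0.767  -0.2998 -0.5214] down [ 0.0078  0.0044 -1.    ] tilt fix deg [-0.3513  0.      0.3722]
delta tool [-0.0029  0.0346 -0.0006]
```

View pics/s4.png

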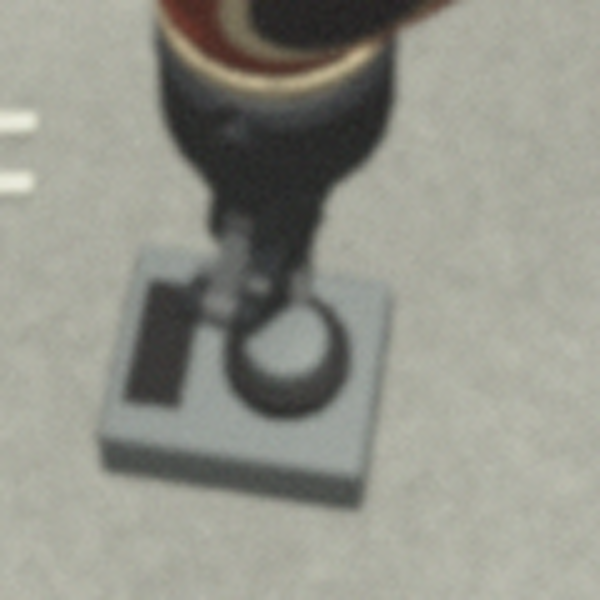

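The tips are above the far side of the button, whose face is at crop (288,338). That fits hovering about 40 mm above it. I'll approach in smaller steps.

>>> {"op": "servo_tool", "data": {
  "delta_pos": [
    [-0.0025, 0.01, -0.0005],
    [0, 0.01, 0],
    [0, 0.008, 0]
  ],
  "dr": [
    [-0.3, 0, 0.4],
    [0, 0, 0],
    [0, 0, 0]
  ],
  "grip": [0, 0, 0]
}}

```text
t: 14.0
tool_pos: [0.5533, 0.36, 0.0818]
tool_rot: [-1.56, 0.186, -0.188]
contact_force: [-0.2, 0.4, -0.7]
opening: -0.0003
```

```bash
python3 -c "
from h import *
for i in range(6): im=ctrl.get_image('side')
cv2.imwrite('pics/s5.png',cv2.resize(im[300:420,210:330,::-1],None,fx=5,fy=5,interpolation=cv2.INTER_CUBIC))
";python3 go.py .5525 .3595 .0685
```

```text
14.3 [0.5538 0.3602 0.0831] open -0.0002643997459358758 F [ 0.5561 -0.1476 -0.6474] down [ 0.003   0.0026 -1.    ] tilt fix deg [-0.1876 -0.      0.1301]
delta tool [-0.0011  0.0145 -0.001 ]
```

View pics/s5.png

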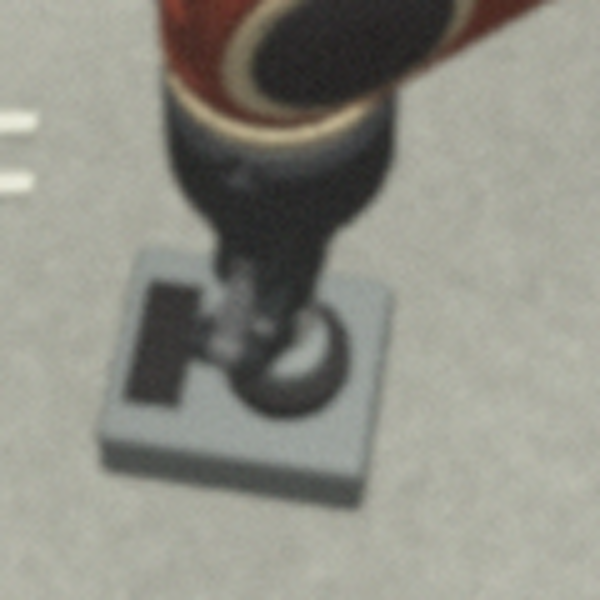

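>>> {"op": "servo_tool", "data": {
  "delta_pos": [
    [-0.001, 0.01, -0.001],
    [0, 0.005, 0]
  ],
  "dr": [
    [-0.2, 0, 0],
    [0, 0, 0]
  ],
  "grip": [0, 0]
}}

```text
t: 14.55
tool_pos: [0.553, 0.3597, 0.0684]
tool_rot: [-1.563, 0.184, -0.19]
contact_force: [-1.8, -0.8, 1.8]
opening: -0.0002
```

```bash
python3 -c "
from h import *
for i in range(4): im=ctrl.get_image('side'); print(ctrl.get_obs()['contact_force'])
";python3 go.py .5525 .3595 .0625
```

```text
[-0.47770178  0.13486422  1.49952799]
[-1.83708521 -0.72285964  2.77477295]
[-1.22740899 -1.2562854   1.97999685]
[-0.31276234  0.24650732  1.32976458]
14.75 [0.5536 0.3599 0.0694] open -0.00022320294315639934 F [-0.3128  0.2465  1.3298] down [ 0.0046  0.0003 -1.    ] tilt fix deg [-0.0782  0.      0.2522]
delta tool [-0.001   0.0069 -0.0007]
```

Contact is light at TCP z about 0.069, which matches the expected button height of about 0.055. Now I press through.

>>> {"op": "servo_tool", "data": {
  "delta_pos": [
    [0, 0.004, 0],
    [0, 0.004, 0]
  ],
  "dr": [
    [0, 0, 0],
    [0, 0, 0]
  ],
  "grip": [0, 0]
}}

```text
t: 15.0
tool_pos: [0.5543, 0.3603, 0.0638]
tool_rot: [-1.561, 0.183, -0.191]
contact_force: [-9.3, -5.0, 20.2]
opening: -0.0001
```

```bash
python3 -c "
from h import *
for i in range(4): im=ctrl.get_image('side'); print(ctrl.get_obs()['contact_force'])
";python3 go.py .5525 .3595 .0625
```

```text
[-5.03171512 -1.81617402  8.66212355]
[-5.5085537  -3.52434496 12.16315916]
[-5.63455914 -2.78663648 11.17690562]
[-6.1624482  -2.92965776 10.50665317]
15.2 [0.5542 0.3602 0.0639] open -0.00011963558049895713 F [-6.1624 -2.9297 10.5067] down [ 0.0053  0.0005 -1.    ] tilt fix deg [-0.1015 -0.      0.2881]
delta tool [-0.0015  0.0014 -0.0011]
```

At z 0.0638 the force is about 10 N, with a 20 N peak. That is well over the 5 N spring, so the button is at its stop. Release straight up.

>>> {"op": "servo_tool", "data": {
  "delta_pos": [
    [-0.001, -0.012, 0],
    [0, -0.04, 0],
    [0, -0.05, 0],
    [0, -0.03, 0]
  ],
  "dr": [
    [0, 0, 0],
    [0, 0, 0],
    [0, 0, 0],
    [0, 0, 0]
  ],
  "grip": [0, 0, 0, 0]
}}

```text
t: 15.7
tool_pos: [0.5511, 0.3597, 0.1957]
tool_rot: [-1.564, 0.186, -0.188]
contact_force: [0.9, -0.5, -0.0]
opening: -0.0
```

```bash
python3 -c "
from h import *
for i in range(6): im=ctrl.get_image('side')
cv2.imwrite('pics/s6.png',cv2.resize(im[300:420,210:330,::-1],None,fx=5,fy=5,interpolation=cv2.INTER_CUBIC))
a=cv2.imread('pics/side0.png')[300:420,210:330]
cv2.imwrite('pics/s0c.png',cv2.resize(a,None,fx=5,fy=5,interpolation=cv2.INTER_CUBIC))
";python3 go.py .5525 .3595 .2
```

```text
16.0 [0.5493 0.3587 0.1902] open -8.878434395703963e-05 F [ 0.2443  0.4366 -0.1712] down [-0.0055 -0.0048 -1.    ] tilt fix deg [ 0.3416  0.     -0.2386]
delta tool [ 0.0029 -0.0098  0.0014]
```

View pics/s6.png

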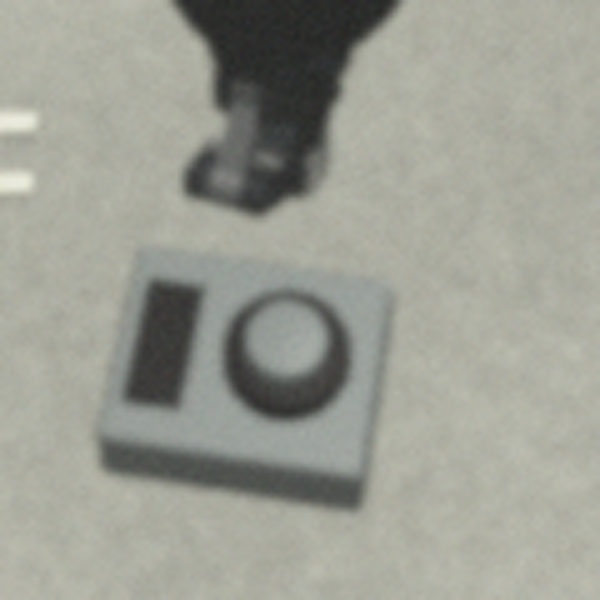

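View pics/s0c.png

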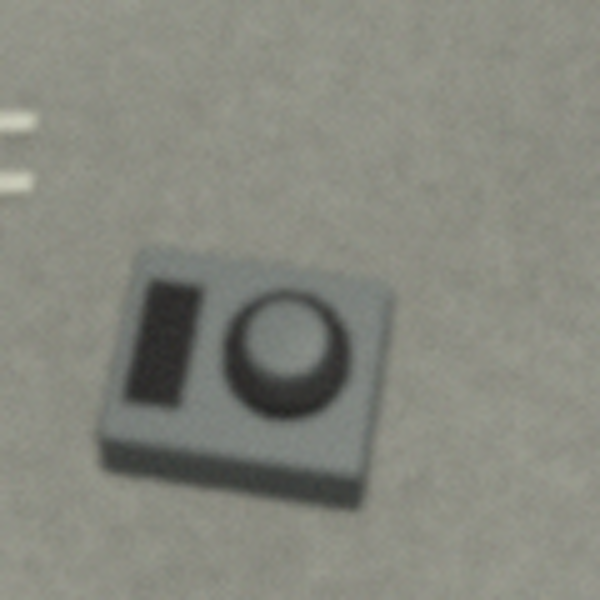

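The button is back up and the recorder is at the same pixels as before (button crop (287,340) in both pictures). The tips are over 120 mm clear, so I hand in.

```bash
python3 -c "
from station import ctrl
print(ctrl.finish_job())"
```

```text
the job is handed in; nothing more can be done
None
```

The job is done as asked and handed in at about 16 s on the robot's clock, well under the 58 s limit. No verdict was reported.

| Step | TCP position (x, y, m) | Fingertip height above part | Result |
|---|---|---|---|
| Tall capacitor | (0.531, 0.023) | about 18 mm | held for more than 2.5 s |
| Coil centre | (0.617, 0.042) | about 17 mm | held for about 2.7 s |
| Recorder button | (0.554, 0.360) | pressed | force rose to 10–20 N, well above the 5 N spring, after about 6 mm |

**Checks that agreed:** In the last side picture the button is up again, the recorder box has not moved, and the fingertips are about 120 mm clear. The contact force reads about zero. I compared before and after pictures only for the recorder; no contact force showed over the board.

**Less certain points:**
- **Camera heights:** triangulated heights came out about 2 mm low, within the stated calibration error.
- **Coil hole:** the hole as seen in the side view read about 7 mm below the coil's upper face. I set the coil's position from the two-camera position and the part spacing on the board, which agreed within about 1 mm.
- **Button travel:** I judged that the button went fully down from the force and the height, because its travel could not be read directly.
- **Sideways push:** the press put up to about 10 N of sideways force on the button, without moving the box.

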